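# Stack a gift trio of spice tins and hold it under the banding press

### The job

Lay the red spice tin in the groove on top of the two tins in the brass cradle, ends even with theirs, and let go of it. Then swing the brass press arm fully home over the pile and push its wooden knob down about 15 mm, so that the green band on the stem stands at the guide's top edge and the rubber foot bears on the red tin. Finish while still holding the knob down there (it springs up if released), for a colleague to slip the band on, and leave the bottles, cup and tamper where they stand.

Things in the scene. Friction and masses are not known exactly. Their poses are not given: they have to be found in the camera images.
- tin_top: The red tin, a closed metal cylinder 48 mm in diameter and 100 mm long with thin brass bands, about 0.16 kg, lying on its side; origin at its middle on the axis, x along the axis (either way round; it is the same from all sides). Starts lying on the boxwood rest with its axis level, its middle 40.9 mm above the work surface; free on both sides for fingers.
- tin_left: The yellow tin, a closed metal cylinder 48 mm in diameter and 100 mm long with thin brass bands, about 0.16 kg, lying on its side; origin at its middle on the axis, x along the axis (either way round; it is the same from all sides). Lies in the cradle on the press's +y side, axis along the press's x.
- tin_right: The green tin, a closed metal cylinder 48 mm in diameter and 100 mm long with thin brass bands, about 0.16 kg, lying on its side; origin at its middle on the axis, x along the axis (either way round; it is the same from all sides). Lies in the cradle on the press's -y side, axis along the press's x.
- rest: Boxwood rest for the red tin, fixed for the episode, 110 x 56 x 23 mm: a base with two 8 mm wide ridges along its x, 32 mm apart inside. Origin: centre of its underside; x along the tin that lies on it.
- press: Banding press, fixed. Origin: underside, below the cradle's centre; x level along the cradle to the pin post, y to its left, z up. Wooden base 8 mm thick, x -74 to 182, y +-62 mm. Cradle: brass side rails, inner faces at y = +-49 mm, tops at z = 38 mm; end stops at x = +-52 mm, tops at z = 18 mm. The lower tins' axes lie at y = +-24.5, z = 32 mm, their tops at z = 56 mm.
- saddle (a point): Point fixed to the press where the middle of the red tin belongs: above the cradle's centre, 73 mm above the work surface, the tin's axis along the press's x; its top is then at about 97 mm. While setting it down keep fingertips less than 16 mm below its axis or they strike the lower tins
- pin_top (a point): Top of the pin on which the press arm swings: at x 140 mm, y 0, z 160 mm of the press; the axis is vertical.
- swing_arm (a joint): Angle of the press arm about the vertical pin, rad. 0: home against its stop, the arm pointing from the pin to the press's -x, the knob over the saddle. Grows as it swings to the press's +y side (knob at press x = 140 - 140 cos(angle), y = 140 sin(angle) mm), at most 1.6; starts at 1.1 to 1.5. Friction 0.12 N m, stays where left. Arm and guide fill heights 132 to 160 mm
- knob_top (a point): Centre of the top of the dark wooden knob, 220 mm above the work surface with the plunger up. Upright round knob 32 mm in diameter, 34 mm tall (186 to 220 mm), on a 14 mm stem through the guide at the arm's end, 140 mm from the pin's axis. May be pinched or pushed; sideways it carries the arm round.
- plunger (a joint): How far the knob is pressed straight down, m: 0 up (sprung back), 0.024 at the bottom. On the stem the green band (travel 0.012 to 0.018) reaches the guide's top edge, then a red one (beyond 0.018). Spring about 350 N/m with some 3 N at the top; with the foot on the tin about 13 N holds it at 0.015.
- foot: Round rubber foot 30 mm in diameter under the stem, origin at the centre of its lower face, 106 mm above the work surface when up, about 9 mm clear of the saddled tin. Once on the tin it is pushed back up towards the knob against its own spring (500 N/m, 2 N preload).
- bottle_a: Cobalt glass bottle with cork, 56 mm in diameter, 116 mm tall; leave alone. Origin: centre of the underside.
- bottle_b: Cobalt glass bottle like the other; leave alone.
- cup: Copper measuring cup 68 mm across, 55 mm tall, with a straight handle 41 mm long to its +y; leave alone. Origin: centre of the underside.
- tamper: Pale boxwood tamper standing up, 48 mm in diameter, 106 mm tall; leave alone. Origin: centre of the underside.
Things that resemble listed ones, but are neither listed nor needed, are in the scene too. There is more than one size of the tin_top; the one meant has the size given above.

How it is judged:
By the outcome, as a careful person would: the job done as asked, in the order asked, and still so for the second after the job is handed in, while the arm keeps its last pose, push and grip.
It also fails if it takes over 58 s, if anything falls off the work surface, if the arm or the gripper's body presses on something with over 40 N, if the wrist force passes 120 N, or if a joint passes its speed limit or range.

### The arm

A 6-joint arm with a two-finger parallel gripper is mounted at the origin on the work surface. World frame = base frame: x ahead of the robot, y to its left, z up, the work surface at z = 0. Lengths are in m, angles in degrees, forces in N, time in s.
With the tool pointing down it reaches from about 0.35 to 0.875 m from the base axis. Payload 4.2 kg.
Tool frame: the origin (TCP) lies on the centre line of the jaws, within the pads' length; the fingertips stand 19 mm ahead of it and the grasp point (between the pads) is the TCP; x points along the fingers, y is the direction in which the jaws open and shut, and the axes are right-handed (so a half turn about x gives the same grasp; the last joint's range is limited). The gripper opens to 87 mm and grips with 3 to 60 N. Pads are 19 mm wide; open, the fingers measure 117 mm over their backs; the gripper's body (75 mm by 190 mm) begins 51 mm behind the grasp point.
Start: joints at [78.53, 22.042, 0.453, 0, -68.411, -14.817], TCP at [0.277, 0.56, 0.242] pointing down, gripper open.
Joint ranges: [-179.83, 179.83], [-69.29, 118.12], [-61.27, 80.66], [-181.25, 117.63], [-171.15, -9.14], [-177.46, 177.46]. Speed limits (degrees/s): [159.86, 159.86, 180, 180, 180, 180].

### API

Orientations are given as a 3x3 rotation matrix whose columns are the frame's x, y, z axes.
In Python, from station import * gives the robot as it stands.
- The arm moves only by the shell command python3 -m creep 'ROWS'. ROWS is JSON, a list of rows, each a list of 5 numbers: the opening, from 0 (shut) to 1 (fully open), then the shift along the world's x, y, z in mm, then the turn about the world's z in rad. In form: [[jaw, x, y, z, turn], ...]. A call has exactly 8 rows; each row is the pose to reach, as a shift and turn from the pose measured when the call began; what a row does not reach only later rows make up. A row lasts 1/10 s, in which the tool goes at most 50 mm and 8.59 degrees, less where a joint would pass 70% of its speed; a pose out of reach is approached as far as the arm can. A call with a gripper value outside its range is refused whole. The fingers move at their own pace and stop on an object; the grip force is fixed at half the most. Time passes only in rows, so rows that repeat a pose let the fingers close, or fill a call up. It gives the time, the measured TCP pose, the force and the opening at its end, in the units of the state.
- sense(): the state, without advancing time (a new reading comes with each control period).
- capture(name): name is "scene" or "top" or "wrist"; returns a dict with "image" (420x560x3 uint8, blue, green, red), "z_map" (420x560 float32, m along the optical axis (not along the pixel's ray), 0 where there is no reading), "mtx" (3x3 intrinsics, pixels), "eye" and "attitude" of the camera in the world. Camera axes: x right, y up, looking along -z (the intrinsics and any distortion apply to the point x, -y, -z); pixel columns grow to the right and rows downward; lengths in m; the calibration is good to about 2 mm. A picture is of the moment at which its call begins.
- finish_job(): hands the job in, once; it reports no verdict.
Trained networks look in a picture, given as the dict that the camera call returned (one of the last four; its "shot" number tells which), for a name from the list of things; names that differ only in an ending like _2 or _b are one class to them, and where a whole thing is asked for, a point or a joint stands for the part that bears it (a point fixed in the world has none). Each returns a list of dicts, best first, with "confidence" (0 to 1); they miss things now and then, are a little off and sometimes report something else, mostly with a low value. They report only what shows in the picture. A call takes as long as a camera call. They do not tell look-alikes from the thing itself.
- look_for(picture, thing): "box" ([left, top, right, bottom] in pixels, round what is visible of it).
- mark_of(picture, thing): "centre" ([column, row] in pixels: a listed point, or the origin of a listed thing).
The state is a dict: "time_s": time; "joints": joint angles; "joint_velocities": joint speeds; "effort": joint torques, N m; "tcp_pos": TCP position; "ee_rot": TCP orientation; "wrist_force": force on the tool from outside, world axes, zero at the start; "moment": the same for the moment, N m; "gripper_width": opening from 0.0 (shut) to 1.0 (fully open).
Only numpy, scipy, OpenCV 4.12 (cv2) and the standard library are available. Lean on these libraries where they do the work, as an engineer would, in place of code of your own. Each camera call takes 0.05 s, during which the arm holds its last target.

## Working session

There is one attempt and no reset: what is moved stays moved. The work goes in short steps, Python scripts to look and compute and a shell command to move; the robot and the scene stay as the last step left them, time stands still between calls to the robot, and variables do not carry over. Pictures are saved under pics/ and viewed, and the job is handed in when it is done.

```bash
mkdir -p pics; ls
cat > h.py <<'E'
from station import *
import numpy as np, cv2
def px2w(p,u,v,z=None):
    K=np.array(p["mtx"]);R=np.array(p["attitude"]);e=np.array(p["eye"])
    d=z if z else p["z_map"][int(round(v)),int(round(u))]
    c=np.array([(u-K[0,2])/K[0,0]*d,-(v-K[1,2])/K[1,1]*d,-d])
    return R@c+e
def ray(p,u,v,h):
    e=np.array(p["eye"]);q=px2w(p,u,v,1.0);d=q-e
    return e+d*(h-e[2])/d[2]
def w2px(p,w):
    K=np.array(p["mtx"]);R=np.array(p["attitude"]);e=np.array(p["eye"])
    c=R.T@(np.array(w)-e);return K[0,0]*c[0]/-c[2]+K[0,2],K[1,2]-K[1,1]*c[1]/-c[2]
E
python3 - <<'E'
from h import *
np.set_printoptions(precision=3,suppress=True)
print(sense())
for n in("scene","top"):
    p=capture(n);cv2.imwrite(f"pics/{n}0.png",p["image"]);print(n,p["eye"],p["attitude"],p["mtx"],[k for k in p])
    for t in("tin_top","tin_left","tin_right","rest","press","saddle","pin_top","knob_top","foot","bottle_a","cup","tamper"):
        for f in (mark_of,look_for):
            try: r=f(p,t)
            except Exception as ex: print(t,ex);continue
            print(t,[(np.round(x.get("centre",x.get("box")),0).tolist(),round(x["confidence"],2)) for x in r][:4])
E
```

```text
pics
{'time_s': 0.0, 'joints': array([ 78.528,  22.091,   0.378,  -0.029, -68.412, -14.815]), 'joint_velocities': array([ 0.028, -0.067, -0.006,  0.007, -0.046, -0.061]), 'effort': array([  0.001, -39.067,  18.74 ,   4.22 ,   0.011,  -0.   ]), 'tcp_pos': array([0.277, 0.56 , 0.24 ]), 'ee_rot': array([[-0.001, -0.443, -0.897],
       [-0.002, -0.897,  0.443],
       [-1.   ,  0.002, -0.   ]]), 'wrist_force': array([ 0.421,  0.032, -0.044]), 'moment': array([ 0.016, -0.072,  0.015]), 'gripper_width': 1.0027764107429518}
scene [1.262 0.365 0.904] [[-0.435 -0.609  0.663]
 [ 0.9   -0.293  0.322]
 [-0.001  0.737  0.676]] [[445.388   0.    280.384]
 [  0.    445.388 203.875]
 [  0.      0.      1.   ]] ['image', 'z_map', 'mtx', 'eye', 'attitude', 'shot']
tin_top [([208.0, 155.0], 0.82), ([230.0, 201.0], 0.81), ([183.0, 186.0], 0.57)]
tin_top [([163.0, 172.0, 199.0, 201.0], 0.87), ([212.0, 182.0, 249.0, 225.0], 0.78), ([188.0, 141.0, 229.0, 168.0], 0.73), ([261.0, 220.0, 338.0, 266.0], 0.61)]
tin_left [([314.0, 237.0], 0.88)]
tin_left [([294.0, 224.0, 324.0, 258.0], 0.85)]
tin_right [([299.0
[... 1815 characters left out ...]
89), ([392.0, 236.0, 408.0, 270.0], 0.43)]
saddle [([269.0, 235.0], 0.89), ([393.0, 179.0], 0.49)]
saddle [([228.0, 168.0, 305.0, 263.0], 0.93)]
pin_top [([290.0, 181.0], 0.57)]
pin_top [([227.0, 169.0, 308.0, 261.0], 0.92), ([229.0, 168.0, 241.0, 193.0], 0.59)]
knob_top [([231.0, 171.0], 0.73)]
knob_top [([228.0, 166.0, 241.0, 191.0], 0.56)]
foot [([261.0, 233.0], 0.74), ([288.0, 180.0], 0.61), ([235.0, 186.0], 0.48)]
foot []
bottle_a [([164.0, 247.0], 0.68)]
bottle_a [([386.0, 163.0, 411.0, 189.0], 0.93), ([149.0, 236.0, 178.0, 260.0], 0.81)]
cup [([183.0, 174.0], 0.66)]
cup [([160.0, 161.0, 193.0, 182.0], 0.74)]
tamper [([335.0, 158.0], 0.52)]
tamper [([331.0, 143.0, 344.0, 163.0], 0.75)]
```

View pics/scene0.png

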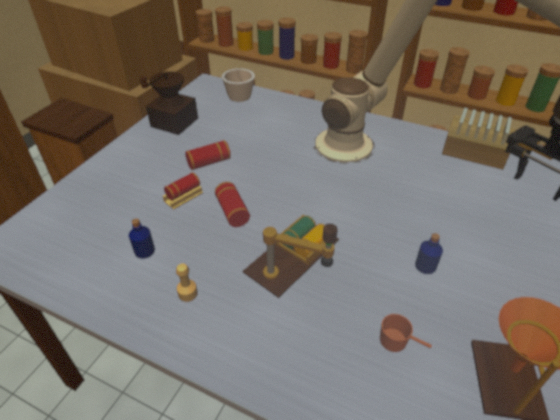

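View pics/top0.png

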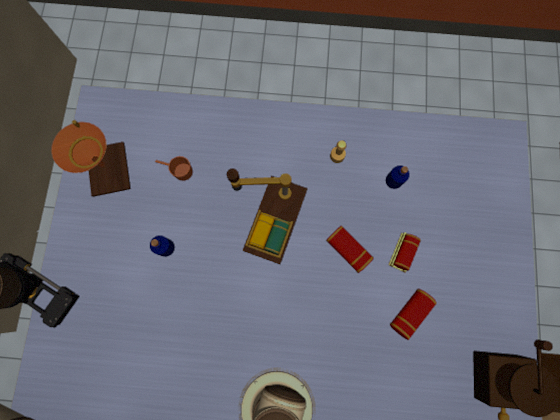

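Run:
```python
from h import *
np.set_printoptions(precision=4,suppress=True)
for n in("top","scene"):
    p=capture(n);im=p["image"];H,W=im.shape[:2]
    b=(220,155,445,345) if n=="top" else (150,130,350,305)
    cv2.imwrite(f"pics/{n}1.png",cv2.resize(im[b[1]:b[3],b[0]:b[2]],None,fx=3.4,fy=3.4,interpolation=cv2.INTER_CUBIC))
    K=np.array(p["mtx"]);v,u=np.mgrid[:H,:W];d=p["z_map"]
    C=np.stack([(u-K[0,2])/K[0,0]*d,-(v-K[1,2])/K[1,1]*d,-d],-1)
    P=C@np.array(p["attitude"]).T+np.array(p["eye"])
    hsv=cv2.cvtColor(im,cv2.COLOR_BGR2HSV).astype(int);h,s,V=hsv[...,0],hsv[...,1],hsv[...,2]
    hi=P[...,2]>0.012
    red=((h<6)|(h>172))&(s>150)&hi;yel=(h>18)&(h<32)&(s>150)&hi;gr=(h>50)&(h<95)&(s>80)&hi
    print(n,"table z",np.median(P[300:320,200:260,2]))
    for nm,m in(("red",red),("yel",yel),("gr",gr)):
        k,l,st,c=cv2.connectedComponentsWithStats(m.astype(np.uint8))
        for i in range(1,k):
            if st[i,4]<60: continue
            Q=P[l==i];Q=Q[(abs(Q[:,2])<.3)]
            (cx,cy),(w,hh),a=cv2.minAreaRect((Q[:,:2]*1000).astype(np.float32))
            print(nm,st[i],c[i],Q.mean(0),"rect",cx,cy,w,hh,a,"ztop",np.percentile(Q[:,2],[5,50,95]))
    for t,z in(("pin_top",.16),("knob_top",.22),("saddle",.073),("tin_left",.032),("tin_right",.032),("tin_top",.041),("rest",0),("press",0),("bottle_a",0),("tamper",0),("cup",0)):
        for x in mark_of(p,t)[:3]: print(t,round(x["confidence"],2),np.round(x["centre"],1),ray(p,*x["centre"],z))
```

```text
top table z 0.0009297400512336962
red [329 228  36  36 638] [346.3213 245.3934] [ 0.4714 -0.1653  0.0588] rect 473.5064392089844 -167.23043823242188 89.37107849121094 58.79129409790039 48.99932861328125 ztop [0.0432 0.0611 0.067 ]
red [404 236  16   9  64] [411.7656 239.3594] [ 0.5057 -0.3561  0.0599] rect 505.161376953125 -358.201171875 42.392356872558594 12.717191696166992 70.31845092773438 ztop [0.0484 0.0611 0.0664]
red [395 242  22  25 339] [405.8201 253.5369] [ 0.4624 -0.3393  0.06  ] rect 461.6634521484375 -341.603759765625 42.711063385009766 64.54928588867188 70.56755828857422 ztop [0.0487 0.0613 0.0668]
red [352 252  20  19 143] [361.5175 260.8881] [ 0.43   -0.2118  0.0582] rect 431.8868713378906 -213.4405517578125 19.031084060668945 58.19524383544922 48.15502166748047 ztop [0.0389 0.0608 0.0669]
red [398 291  37  38 713] [416.5231 308.805 ] [ 0.3081 -0.3728  0.0588] rect 305.8414306640625 -376.28436279296875 60.57331848144531 89.79158782958984 53.6166877746582 ztop [0.0427 0.0609 0.0671]
red [392 317  22  20 156] [403.0577 325.9103] [ 0.258  -0.3357  0.0588] rect 255.994064
[... 4276 characters left out ...]
.4 242.1] [0.5052 0.0918 0.032 ]
tin_left 0.2 [143.  250.3] [ 0.7231 -0.2939  0.032 ]
tin_right 0.82 [298.  229.8] [0.4804 0.039  0.032 ]
tin_top 0.82 [184.1 186.7] [ 0.4726 -0.3381  0.041 ]
tin_top 0.69 [229.  200.7] [ 0.4682 -0.185   0.041 ]
tin_top 0.6 [208.5 156.8] [ 0.314  -0.3534  0.041 ]
rest 0.72 [181.8 197.6] [ 0.4808 -0.3481  0.    ]
press 0.63 [305.8 244.6] [ 0.4938  0.0692 -0.    ]
bottle_a 0.87 [138.7 253. ] [ 0.716  -0.3223  0.    ]
bottle_a 0.74 [428.4 266.5] [0.4257 0.3868 0.    ]
tamper 0.72 [186.2 294.7] [ 0.7734 -0.1297  0.    ]
tamper 0.44 [267.2 232.4] [ 0.4985 -0.0467  0.    ]
cup 0.86 [390.8 340.9] [0.6782 0.3569 0.    ]
cup 0.74 [270.7 235.1] [ 0.5035 -0.0332  0.    ]
```

View pics/top1.png

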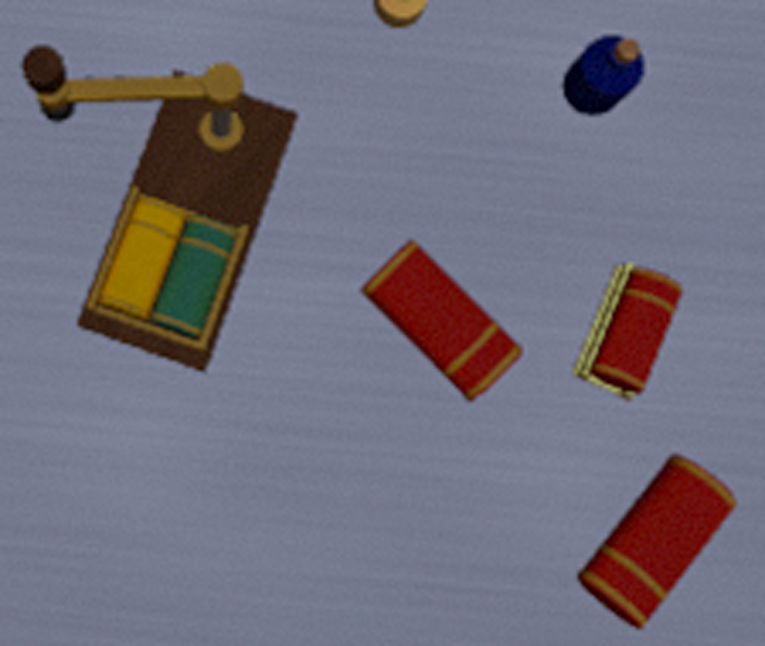

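View pics/scene1.png

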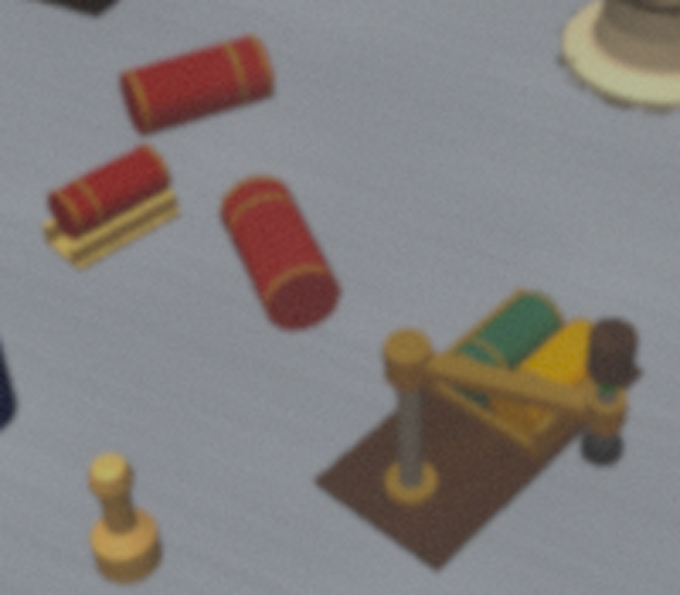

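Candidates for the red tin, in the top picture: (349,246) loose, (405,252) on the boxwood rest, (414,313) loose. The two loose ones measure about 59 mm wide; the one on the rest is visibly smaller and stands on the rest as described. I choose (405,252) and will check it in a wrist close-up.

```bash
python3 -m creep '[[1,15,-47,0,0],[1,30,-95,0,0],[1,46,-142,0,0],[1,61,-190,0,0],[1,77,-237,0,0],[1,92,-285,0,0],[1,107,-332,0,0],[1,123,-380,0,0]]'
python3 -m creep '[[1,4,-49,0,0.02],[1,8,-98,0,0.04],[1,12,-147,0,0.06],[1,16,-196,0,0.08],[1,20,-245,0,0.1],[1,24,-294,0,0.12],[1,28,-343,0,0.12],[1,32,-392,0,0.12]]'
```

```text
time_s: 4.5
tcp_pos: [0.3997, 0.179, 0.242]
ee_rot: [[0.001, -0.442, -0.897], [0.001, -0.897, 0.442], [-1.0, -0.001, -0.001]]
wrist_force: [-0.3, 1.1, 0.4]
gripper_width: 1.0
time_s: 5.3
tcp_pos: [0.4316, -0.2151, 0.2425]
ee_rot: [[0.002, -0.332, -0.943], [0.001, -0.943, 0.332], [-1.0, -0.001, -0.002]]
wrist_force: [0.8, 0.5, -0.0]
gripper_width: 1.0
```

```bash
python3 -m creep '[[1,8,-35,0,0],[1,16,-70,0,0],[1,22,-100,0,0],[1,28,-118,0,0],[1,28,-118,-25,0],[1,28,-118,-25,0],[1,28,-118,-25,0],[1,28,-118,-25,0]]'
cat >> h.py <<'E'
def cloud(p):
    H,W=p["image"].shape[:2];K=np.array(p["mtx"]);v,u=np.mgrid[:H,:W];d=p["z_map"]
    C=np.stack([(u-K[0,2])/K[0,0]*d,-(v-K[1,2])/K[1,1]*d,-d],-1)
    return C@np.array(p["attitude"]).T+np.array(p["eye"])
def tins(p,cols=("red","yel","gr"),zmin=.02):
    im=p["image"];P=cloud(p)
    hsv=cv2.cvtColor(im,cv2.COLOR_BGR2HSV).astype(int);h,s,V=hsv[...,0],hsv[...,1],hsv[...,2]
    hi=(P[...,2]>zmin)&(p["z_map"]>0)
    M=dict(red=((h<6)|(h>172))&(s>150)&hi,yel=(h>18)&(h<32)&(s>120)&hi,gr=(h>50)&(h<95)&(s>80)&hi)
    for nm in cols:
        k,l,st,c=cv2.connectedComponentsWithStats(M[nm].astype(np.uint8))
        for i in range(1,k):
            if st[i,4]<300: continue
            Q=P[l==i]
            r=cv2.minAreaRect((Q[:,:2]*1000).astype(np.float32))
            print(nm,st[i],"mean",np.round(Q.mean(0),4),"rect",np.round(r[0],1),np.round(r[1],1),round(r[2],1),"z",np.round(np.percentile(Q[:,2],[5,50,95]),4))
E
python3 - <<'E'
from h import *
p=capture("wrist");cv2.imwrite("pics/w1.png",p["image"]);np.savez("w1.npz",**{k:v for k,v in p.items()})
print(p["eye"],p["attitude"],p["mtx"]);tins(p)
E
```

```text
time_s: 6.1
tcp_pos: [0.4601, -0.3331, 0.2187]
ee_rot: [[0.004, -0.331, -0.944], [-0.0, -0.944, 0.331], [-1.0, -0.001, -0.004]]
wrist_force: [0.3, 0.3, 0.6]
gripper_width: 0.999
[ 0.53901041 -0.35967459  0.36250412] [[-0.33056658  0.89993351  0.28433327]
 [-0.94378104 -0.31464713 -0.10136337]
 [-0.00175565 -0.3018557   0.95335201]] [[342.8223439    0.         283.65042804]
 [  0.         342.8223439  209.32259522]
 [  0.           0.           1.        ]]
red [271 133  49  18 785] mean [ 0.5042 -0.3572  0.0611] rect [ 503.9 -357.6] [43.2 13.9] 70.0 z [0.0528 0.0623 0.0654]
red [ 270  155   49   74 3230] mean [ 0.462  -0.3416  0.0611] rect [ 460.8 -341.7] [43.6 66.3] 69.1 z [0.053  0.0623 0.0653]
red [  63  183  115   89 6152] mean [ 0.4844 -0.1732  0.0573] rect [ 478.9 -169. ] [91.2 55.7] 48.4 z [0.0369 0.0611 0.0658]
red [163 218  41  57 870] mean [ 0.452  -0.229   0.0655] rect [ 459.3 -239.1] [ 22.6 112.4] 37.7 z [0.0351 0.0573 0.2046]
red [340 264  34  39 759] mean [ 0.3507 -0.3687  0.0652] rect [ 402.1 -369.1] [ 30.9 164.4] 86.2 z [0.0354 0.0502 0.2096]
red [ 329  334   60   26 1104] mean [ 0.2825 -0.3548  0.062 ] rect [ 343.7 -349. ] [182.1  58.7] 5.3 z [0.0517 0.063  0.0657]
red [320 340  37  26 361] mean [ 0.2689 -0.3211  0.0525] rect [ 263.6 -325.7] [32.  18.3] 55.3 z [0.037  0.0538 0.0644]
yel [ 85 289  32  60 784] mean [ 0.5045 -0.297   0.2874] rect [ 502.9 -296.2] [ 2.6 17. ] 68.8 z [0.28   0.2884 0.2916]
yel [450 289  33  60 765] mean [ 0.4732 -0.3869  0.2872] rect [ 471.2 -386.3] [ 2.7 16.3] 70.5 z [0.2797 0.2885 0.2914]
yel [ 258  359  302   26 5070] mean [ 0.4712 -0.3703  0.2981] rect [ 471.  -367.4] [64.1 38.7] 41.5 z [0.2948 0.2984 0.3009]
```

View pics/w1.png

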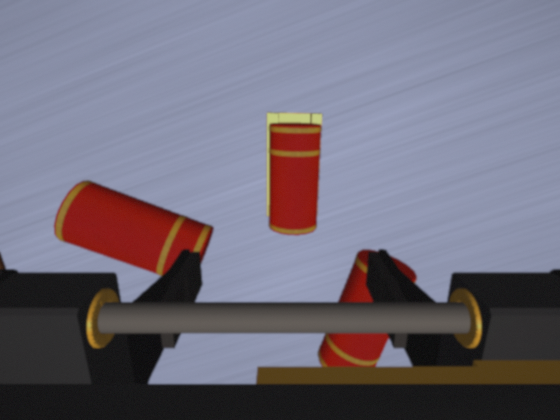

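The picture shows the chosen tin at (294,178) on the pale rest, slimmer than the two loose ones at (135,225) and (365,305).

Run:
```python
from h import *
p=dict(np.load("w1.npz"));P=cloud(p)
m=np.zeros(P.shape[:2],bool);m[115:245,255:335]=1
m&=(P[...,2]>.050)&(P[...,2]<.08)
Q=P[m];r=cv2.minAreaRect((Q[:,:2]*1000).astype(np.float32));print(r)
for a in (68,69,70,71):
    t=np.deg2rad(a);u=np.array([np.sin(t),-np.cos(t)]);w=np.array([np.cos(t),np.sin(t)])
    s=Q[:,:2]@u;c=Q[:,:2]@w
    top=Q[:,2]>np.percentile(Q[:,2],75)
    f=np.polyfit(s[top],c[top],1)
    ms=(np.percentile(s,.5)+np.percentile(s,99.5))/2; mc=(np.percentile(c,.5)+np.percentile(c,99.5))/2
    print(a,np.ptp(s),ms,mc,f[0],"ctr",u*ms+w*mc,"topc",np.median(c[top]))
```

```text
((470.1742858886719, -345.1775207519531), (44.64053726196289, 100.09773254394531), 70.00965118408203)
68 0.10085922664828506 0.5657753100231976 -0.14334183792317343 0.029662899477201736 ctr [ 0.47088094 -0.3448474 ] topc -0.14338006913947926
69 0.10036958724046419 0.5631879493978829 -0.153403236283423 0.012543389904015455 ctr [ 0.47080644 -0.34504277] topc -0.15318037282708274
70 0.10009808954221111 0.5604396534181899 -0.1631507821331596 -0.004568924187580521 ctr [ 0.47084015 -0.34499324] topc -0.16304204915076606
71 0.10025196564860661 0.557478340339914 -0.173033320560914 -0.0216838588956554 ctr [ 0.47077199 -0.34510341] topc -0.1728555315924284
```

```bash
python3 -m creep '[[1,6,-6,-30,-0.017],[1,10.5,-12,-70,-0.017],[1,10.5,-12,-110,-0.017],[1,10.5,-12,-140,-0.017],[1,10.5,-12,-160,-0.017],[1,10.5,-12,-170,-0.017],[1,10.5,-12,-170,-0.017],[1,10.5,-12,-170,-0.017]]'
python3 -m creep '[[0,0,0,0,0],[0,0,0,0,0],[0,0,0,0,0],[0,0,0,0,0],[0,0,0,0,0],[0,0,0,0,0],[0,0,0,0,0],[0,0,0,0,0]]'
```

```text
time_s: 6.95
tcp_pos: [0.4718, -0.3453, 0.0503]
ee_rot: [[0.006, -0.346, -0.938], [-0.002, -0.938, 0.346], [-1.0, -0.001, -0.007]]
wrist_force: [0.4, -0.2, 0.7]
gripper_width: 1.003
time_s: 7.75
tcp_pos: [0.4715, -0.3463, 0.0508]
ee_rot: [[0.006, -0.346, -0.938], [-0.003, -0.938, 0.346], [-1.0, 0.001, -0.007]]
wrist_force: [-2.4, -4.5, 2.9]
gripper_width: 0.544
```

```bash
python3 -m creep '[[0,0,0,25,0],[0,0,0,60,0],[0,0,0,105,0],[0,-5,20,140,0],[0,-15,60,160,0.02],[0,-20,110,170,0.04],[0,-25,160,175,0.06],[0,-25,210,175,0.09]]'
python3 - <<'E'
from h import *
p=capture("wrist");cv2.imwrite("pics/w2.png",p["image"]);np.savez("w2.npz",**{k:v for k,v in p.items()})
s=sense();print(s["tcp_pos"],s["ee_rot"]);tins(p)
E
```

```text
time_s: 8.55
tcp_pos: [0.4455, -0.1361, 0.2261]
ee_rot: [[0.007, -0.26, -0.966], [-0.001, -0.966, 0.26], [-1.0, -0.001, -0.007]]
wrist_force: [1.9, 0.8, -1.7]
gripper_width: 0.544
[ 0.44543206 -0.13050799  0.22574956] [[ 0.00743608 -0.25307861 -0.96741714]
 [ 0.00148161 -0.96744004  0.25309599]
 [-0.99997125 -0.00331537 -0.006819  ]]
red [ 233  104  128   94 7197] mean [ 0.4855 -0.1596  0.1084] rect [ 475.3 -163.4] [88.1 59.5] 49.3 z [0.0527 0.0644 0.2361]
red [ 341  152   45   62 1044] mean [ 0.4353 -0.2115  0.0604] rect [ 433.4 -211.3] [19.4 58.9] 49.4 z [0.0496 0.0621 0.0655]
red [ 234  202  101   43 3308] mean [ 0.4794 -0.1439  0.2368] rect [ 479.3 -143.9] [44.9 15.6] 74.7 z [0.2287 0.2381 0.2407]
red [ 485  206   75   97 4717] mean [ 0.3195 -0.3527  0.0561] rect [ 389.8 -305.3] [251.4  84.1] 35.6 z [0.0279 0.0538 0.065 ]
red [ 234  244  100   59 4855] mean [ 0.4558 -0.1376  0.2368] rect [ 457.2 -138.3] [49.9 41.2] 74.4 z [0.2256 0.2376 0.2408]
red [ 240  334   88   32 2765] mean [ 0.4192 -0.1278  0.2367] rect [ 417.  -127.4] [44.6 28.9] 74.1 z [0.2287 0.238  0.2406]
yel [  10  1
[... 249 characters left out ...]
7 628] mean [ 0.4696 -0.1421  0.2378] rect [ 469.6 -142.2] [40.6  4.1] 74.7 z [0.2317 0.2388 0.2409]
yel [166 289  22  60 536] mean [ 0.4822 -0.116   0.2952] rect [ 480.7 -115.5] [ 2.  15.7] 74.7 z [0.2879 0.2963 0.2991]
yel [380 288  22  61 520] mean [ 0.4678 -0.1698  0.2954] rect [ 466.4 -169.5] [ 1.7 15. ] 75.0 z [0.2884 0.2965 0.2991]
yel [ 170  360  364   25 6013] mean [ 0.4627 -0.159   0.3055] rect [ 447.2 -161.6] [108.2  33.3] 74.8 z [0.3022 0.3058 0.3082]
gr [ 71 157  45  17 604] mean [0.5178 0.0297 0.0527] rect [519.7  37.3] [48.1 13.4] 76.1 z [0.0455 0.0539 0.0568]
gr [  74  177   53   68 2683] mean [0.4743 0.0416 0.0527] rect [474.3  48.8] [48.1 67.3] 76.5 z [0.0453 0.0538 0.0567]
```

View pics/w2.png

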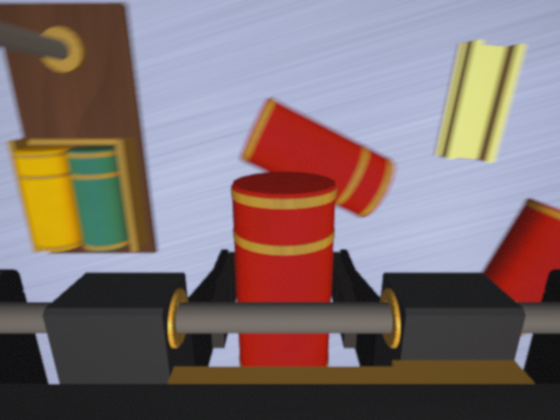

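```bash
cat > fit.py <<'E'
from h import *
from scipy.optimize import least_squares
p=dict(np.load("w2.npz"));P=cloud(p)
m=np.zeros(P.shape[:2],bool);m[130:260,5:150]=1
m&=(P[...,2]>.045)&(P[...,2]<.062);Q=P[m]
def prs(x,Q):
    a=x[0];d=Q[:,:2]-x[1:3]
    return d@[np.cos(a),np.sin(a)],d@[-np.sin(a),np.cos(a)]
def f(x):
    s,c=prs((x[0],.49,x[1]),Q)
    h=.032+np.sqrt(np.clip(.024**2-(abs(c)-.0245)**2,0,None))+x[2]
    return h-Q[:,2]
r=least_squares(f,[-.26,.068,0],x_scale=[.1,.01,.01],loss="soft_l1",f_scale=.002)
a,y0,b=r.x;print("yaw deg",np.rad2deg(a),"line y at x=.49",y0,"zbias",b,"rms",np.std(r.fun))
s,c=prs((a,.49,y0),Q)
for k in(-1,1):
    q=s[(np.sign(c)==k)&(abs(abs(c)-.0245)<.015)];print(k,np.percentile(q,[.3,1,99,99.7]),q.min(),q.max())
u=np.array([np.cos(a),np.sin(a)])
mid=np.mean([ (np.percentile(s,.5)+np.percentile(s,99.5))/2]);print("saddle",np.array([.49,y0])+u*mid)
# rail and stops from z map
m=np.zeros(P.shape[:2],bool);m[130:260,5:150]=1
R=P[m&(P[...,2]>.03)&(P[...,2]<.043)];s,c=prs((a,.49,y0),R);print("rails c",np.percentile(c,[.5,5,50,95,99.5]),"s",np.percentile(s,[.5,99.5]))
# held tin
m=np.zeros(P.shape[:2],bool);m[165:370,225:345]=1
T=P[m&(P[...,2]>.226)&(P[...,2]<.25)]
rr=cv2.minAreaRect((T[:,:2]*1000).astype(np.float32));print("held",rr,np.percentile(T[:,2],[50,95,99]))
e=p["eye"];A=p["attitude"];print(e)
E
python3 fit.py
```

```text
yaw deg -15.002389704443111 line y at x=.49 0.067997872414157 zbias 0.0002627254664383824 rms 0.0010612423837468197
-1 [-0.04775525 -0.04690506  0.05146778  0.05161886] -0.04825852355993753 0.05179770297799579
1 [-0.0479566  -0.04704192  0.05111658  0.05120836] -0.04860745415091714 0.051343369436229844
saddle [0.49180224 0.06751488]
rails c [-0.05542902 -0.05496063 -0.04625757  0.05390945  0.05515102] s [-0.05532446  0.05940783]
held ((447.3454895019531, -135.9657745361328), (54.96241760253906, 94.84210205078125), 75.47756958007812) [0.23772739 0.24074025 0.24162598]
[ 0.52574277 -0.15669126  0.37018754]
```

```bash
python3 -m creep '[[0,10,45,0,0],[0,20,90,0,0],[0,30,135,0,0],[0,40,170,-20,0],[0,46,190,-40,0],[0,47,198,-60,0],[0,47,198,-75,0],[0,47,198,-75,0]]'
python3 - <<'E'
from h import *
p=capture("wrist");cv2.imwrite("pics/w3.png",p["image"]);np.savez("w3.npz",**{k:v for k,v in p.items()})
s=sense();t=s["tcp_pos"];print(t,s["ee_rot"],p["eye"])
P=cloud(p);m=np.zeros(P.shape[:2],bool);m[165:370,225:345]=1
T=P[m&(abs(P[...,2]-t[2])<.016)]
print(np.percentile(T[:,2],[50,95,99]))
a=np.deg2rad(-15);d=T[:,:2]-t[:2];x=d@[np.cos(a),np.sin(a)];y=d@[-np.sin(a),np.cos(a)]
print("far end rel TCP",np.percentile(x,[.5,99,99.7]),x.max(),"y",np.percentile(y,[.5,99.5]))
top=T[:,2]>np.percentile(T[:,2],70);print("slope",np.polyfit(x[top],y[top],1),"zslope",np.polyfit(x[top],T[top,2],1))
E
```

```text
time_s: 9.4
tcp_pos: [0.4902, 0.0673, 0.1478]
ee_rot: [[0.001, -0.253, -0.967], [-0.0, -0.967, 0.253], [-1.0, 0.0, -0.001]]
wrist_force: [-0.8, -0.3, -1.4]
gripper_width: 0.544
[0.49137505 0.06736756 0.14943122] [[ 3.81996740e-03 -2.52958002e-01 -9.67469719e-01]
 [ 2.42579549e-04 -9.67476515e-01  2.52960737e-01]
 [-9.99992674e-01 -1.20099014e-03 -3.63436631e-03]] [0.57158106 0.04727915 0.29134135]
[0.15871052 0.16231511 0.1628863 ]
far end rel TCP [-0.0431705   0.04768711  0.04779612] 0.04800502682687788 y [-0.0262253   0.02728623]
slope [0.00654382 0.00103339] zslope [-0.00189052  0.16174043]
```

View pics/w3.png

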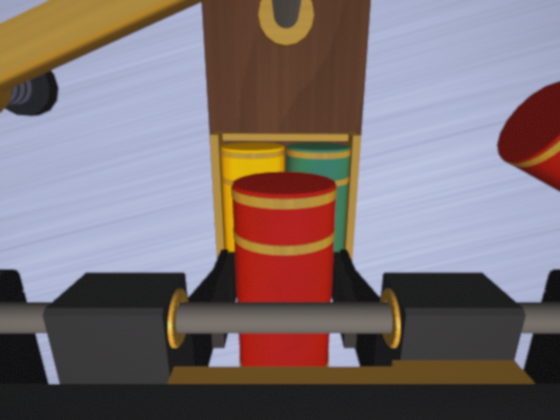

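Run:
```python
from h import *
p=dict(np.load("w3.npz"));P=cloud(p)
t=np.array([.4918,.0675]);a=np.deg2rad(-15);d=P[...,:2]-t;x=d@[np.cos(a),np.sin(a)];y=d@[-np.sin(a),np.cos(a)];z=P[...,2]
m=np.zeros(z.shape,bool);m[135:250,215:360]=1
for k in(-1,1):
    q=m&(z>.046)&(z<.06)&(abs(k*y-.0245)<.014);print(k,np.percentile(x[q],[50,99,99.7]),np.percentile(z[q],95))
q=m&(z>.03)&(z<.043);print("rails y",np.percentile(y[q],[.5,99.5]),"x",np.percentile(x[q],99.5))
m[:]=0;m[165:370,225:345]=1;q=m&(z>.134)&(z<.17);print("red x",np.percentile(x[q],[99,99.7]))
top=q&(z>.1605);print("red y",y[top].mean(),np.percentile(y[q],[.5,99.5]))
s=sense();print(s["tcp_pos"],s["wrist_force"],s["time_s"])
```

```text
-1 [0.04018907 0.04986229 0.04992867] 0.05667020330491698
1 [0.04125036 0.04942596 0.04950102] 0.056638099458074805
rails y [-0.05486882  0.05467222] x 0.05755802588388725
red x [0.04730788 0.04741613]
red y 0.000806069127755538 [-0.02634771  0.02701248]
[0.49137505 0.06736756 0.14943122] [-0.12061639 -0.27595458 -1.26654435] 9.45
```

```bash
python3 -m creep '[[0,1.6,-0.4,-15,-0.006],[0,1.6,-0.4,-30,-0.006],[0,1.6,-0.4,-45,-0.006],[0,1.6,-0.4,-57,-0.006],[0,1.6,-0.4,-63,-0.006],[0,1.6,-0.4,-63,-0.006],[0,1.6,-0.4,-63,-0.006],[0,1.6,-0.4,-63,-0.006]]'
cat > chk.py <<'E'
from h import *
import sys
p=capture("wrist");cv2.imwrite(f"pics/{sys.argv[1]}.png",p["image"]);P=cloud(p)
t=np.array([.4918,.0675]);a=np.deg2rad(-15);d=P[...,:2]-t;x=d@[np.cos(a),np.sin(a)];y=d@[-np.sin(a),np.cos(a)];z=P[...,2]
hsv=cv2.cvtColor(p["image"],cv2.COLOR_BGR2HSV).astype(int);h,s_=hsv[...,0],hsv[...,1]
for k in(-1,1):
    q=(z>.046)&(z<.059)&(abs(k*y-.033)<.006)&(abs(x)<.07);print(k,q.sum(),np.percentile(x[q],[.5,50,99.5]))
q=((h<6)|(h>172)|((h<32)&(s_>120)))&(s_>100)&(z>.074)&(z<.12)&(abs(x)<.07)&(abs(y)<.016);print("red x",np.percentile(x[q],[.5,99.5]),"ztop",np.percentile(z[q],[95,99]))
top=q&(z>np.percentile(z[q],75));print("y fit",np.polyfit(x[top],y[top],1),"z fit",np.polyfit(x[top],z[top],1))
s=sense();d=s["tcp_pos"][:2]-t;print("tcp press",d@[np.cos(a),np.sin(a)],d@[-np.sin(a),np.cos(a)],s["tcp_pos"],s["wrist_force"],s["ee_rot"][:2,1],s["time_s"])
E
python3 chk.py w4
```

```text
time_s: 10.25
tcp_pos: [0.4936, 0.0672, 0.0873]
ee_rot: [[0.006, -0.259, -0.966], [0.001, -0.966, 0.259], [-1.0, -0.002, -0.005]]
wrist_force: [0.0, -0.3, -2.1]
gripper_width: 0.544
-1 1708 [-0.00233626  0.02892058  0.04997086]
1 1345 [0.00319337 0.03019172 0.04954514]
red x [-0.03440441  0.05070827] ztop [0.10197638 0.10248557]
y fit [0.00128595 0.00160848] z fit [0.00090805 0.1016339 ]
tcp press 0.0016948371136549262 0.00010784774123192888 [0.493465   0.06716552 0.08721576] [-0.3155544  -0.57425283 -1.4697891 ] [-0.25872575 -0.96594812] 10.3
```

View pics/w4.png

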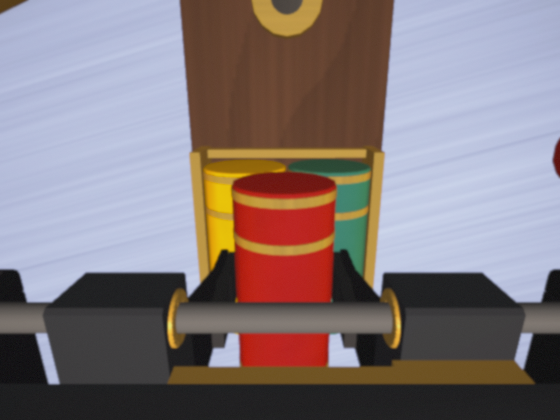

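```bash
python3 -m creep '[[0,-1.2,-0.9,-1,0],[0,-1.2,-0.9,-2,0],[0,-1.2,-0.9,-3,0],[0,-1.2,-0.9,-4,0],[0,-1.2,-0.9,-4.5,0],[0,-1.2,-0.9,-4.5,0],[0,-1.2,-0.9,-4.5,0],[0,-1.2,-0.9,-4.5,0]]'
python3 chk.py w5
```

```text
time_s: 11.1
tcp_pos: [0.4922, 0.0661, 0.0832]
ee_rot: [[0.005, -0.259, -0.966], [0.001, -0.966, 0.259], [-1.0, -0.002, -0.005]]
wrist_force: [-2.2, -1.9, 5.5]
gripper_width: 0.542
-1 1777 [-0.04876582  0.02911349  0.04993638]
1 1714 [-0.04931923  0.0288838   0.04955659]
red x [-0.03523838  0.0496851 ] ztop [0.09788271 0.09836376]
y fit [-4.54187568e-04  9.67836987e-05] z fit [0.00110907 0.0975354 ]
tcp press 0.0007775352731622973 -0.0012805593920027507 [0.49221961 0.06606183 0.08316407] [-3.06353485 -1.90872157  5.02626958] [-0.25856779 -0.96599119] 11.15
```

```bash
python3 -m creep '[[0.75,0,0,0.5,0],[0.75,0,0,0.5,0],[0.75,0,0,0.5,0],[0.75,0,0,0.5,0],[0.75,0,0,0.5,0],[0.75,0,0,0.5,0],[0.75,0,0,0.5,0],[0.75,0,0,0.5,0]]'
python3 chk.py w6
```

```text
time_s: 11.95
tcp_pos: [0.4922, 0.0661, 0.0837]
ee_rot: [[0.005, -0.259, -0.966], [0.001, -0.966, 0.259], [-1.0, -0.002, -0.005]]
wrist_force: [0.1, 1.0, -0.7]
gripper_width: 0.747
-1 2456 [-0.04876062  0.0196162   0.04992626]
1 2474 [-0.04934206  0.01854481  0.04946287]
red x [-0.03605734  0.04962793] ztop [0.09783538 0.09832176]
y fit [ 0.00025926 -0.00014893] z fit [0.0015529  0.09747491]
tcp press 0.0008124798971458178 -0.0012520651425757888 [0.49226074 0.06608031 0.08368503] [ 0.78982083 -0.6846507   0.28354637] [-0.25856152 -0.96599267] 12.0
```

View pics/w6.png

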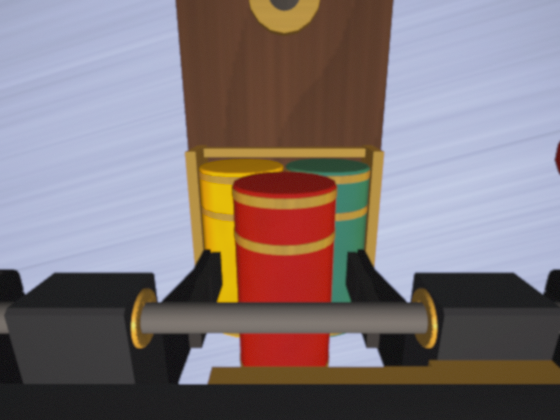

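```bash
python3 -m creep '[[0.75,0,0,10,0],[0.75,0,0,35,0],[0.75,0,0,75,0],[0.75,0,0,115,0],[0.75,0,0,155,0],[0.75,0,0,195,0],[0.75,0,0,200,0],[0.75,0,0,200,0]]'
python3 - <<'E'
from h import *
p=capture("wrist");cv2.imwrite("pics/w7.png",p["image"]);np.savez("w7.npz",**{k:v for k,v in p.items()})
s=sense();print(s["tcp_pos"],s["joints"],p["eye"])
for t in("knob_top","pin_top"):
    for x in mark_of(p,t)[:2]: print(t,round(x["confidence"],2),np.round(x["centre"],1),ray(p,*x["centre"],.22 if t[0]=="k" else .16))
E
```

```text
time_s: 12.8
tcp_pos: [0.4926, 0.0663, 0.2857]
ee_rot: [[0.009, -0.259, -0.966], [0.003, -0.966, 0.259], [-1.0, -0.005, -0.008]]
wrist_force: [0.1, -0.1, -1.0]
gripper_width: 0.749
[0.49178046 0.06602702 0.28391852] [ 26.47798687   7.47535154 -13.28694446   0.07717019 -68.90757958
  48.49763721] [0.57259144 0.04528598 0.42990313]
knob_top 0.83 [58.4 97.5] [0.60967822 0.17292758 0.22      ]
pin_top 0.89 [285.5  15.9] [0.62874241 0.0305967  0.16      ]
```

View pics/w7.png

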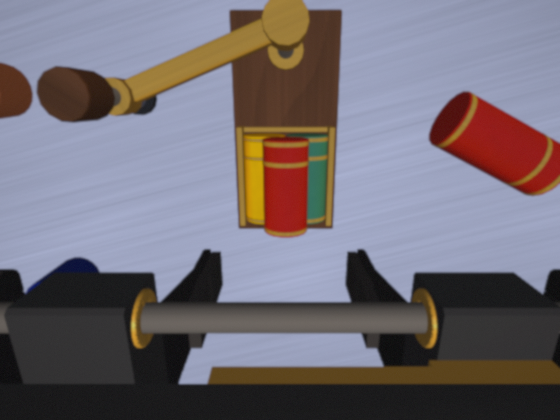

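The red tin sits over the yellow and green ones at (286,187); the knob is at (60,95) and the pin at (286,16).

Run:
```python
from h import *
p=dict(np.load("w7.npz"));P=cloud(p);z=P[...,2]
t=np.array([.4918,.0675]);a=np.deg2rad(-15);d=P[...,:2]-t;x=d@[np.cos(a),np.sin(a)];y=d@[-np.sin(a),np.cos(a)]
m=np.zeros(z.shape,bool);m[50:140,25:160]=1
K=P[m&(z>.214)&(z<.226)];r=cv2.minEnclosingCircle((K[:,:2]*1000).astype(np.float32));print("knob",r,np.median(K[:,2]),K[:,:2].mean(0))
c=np.array(r[0])/1000;pin=t+.14*np.array([np.cos(a),np.sin(a)]);v=pin-c
print("pin",pin,"dist",np.linalg.norm(v),"arm angle",-15-np.degrees(np.arctan2(v[1],v[0])))
q=(z>.085)&(z<.102)&(abs(x)<.07)&(abs(y)<.03);print("red",q.sum(),np.percentile(x[q],[.3,99.7]),np.percentile(y[q],[.3,99.7]),np.percentile(z[q],99))
for k in(-1,1):
    q=(z>.046)&(z<.059)&(abs(k*y-.035)<.006)&(abs(x)<.07);print(k,np.percentile(x[q],[.3,99.7]))
th=np.degrees(np.arctan2(v[1],v[0]))
A0=np.radians(-15)-np.arctan2(v[1],v[0]);
print("A0",A0)
```

```text
knob ((610.5844116210938, 170.00953674316406), 16.215370178222656) 0.22021663128442714 [0.61056724 0.1685277 ]
pin [0.62702962 0.03126533] dist 0.13971542011753754 arm angle 68.2403297367202
red 3884 [-0.05009595  0.04930289] [-0.02060751  0.02100647] 0.09863577594143667
-1 [-0.04966108  0.0494152 ]
1 [-0.04984624  0.04922239]
A0 1.1910184365523628
```

```bash
python3 -m creep '[[0.75,30,26,0,0],[0.75,60,52,0,0],[0.75,90,80,0,0],[0.75,118.8,104,0,0],[0.75,118.8,104,-25,0],[0.75,118.8,104,-55,0],[0.75,118.8,104,-76,0],[0.75,118.8,104,-76,0]]'
python3 - <<'E'
from h import *
s=sense();print(s["tcp_pos"],s["joints"],s["wrist_force"],s["time_s"])
p=capture("scene");cv2.imwrite("pics/s2.png",cv2.resize(p["image"][130:305,230:430],None,fx=3.4,fy=3.4,interpolation=cv2.INTER_CUBIC))
a=np.radians(-15);pin=np.array([.6270,.0313]);A0=1.191
K=lambda A:pin-.14*np.array([np.cos(a-A),np.sin(a-A)])
for k in range(1,17):
    A=A0*(1-k/16);print(k,np.round((K(A)-K(A0))*1000,1),round(A0-A,3))
E
```

```text
time_s: 13.75
tcp_pos: [0.6075, 0.1688, 0.2005]
ee_rot: [[-0.008, -0.259, -0.966], [-0.005, -0.966, 0.259], [-1.0, 0.007, 0.007]]
wrist_force: [-0.2, -0.4, -0.9]
gripper_width: 0.751
[0.60753704 0.16877484 0.20049646] [ 3.02111344e+01  2.45153533e+01 -1.74997718e+00  1.19361059e-02
 -6.42765502e+01  4.47580493e+01] [-0.24507904 -0.38096708 -0.85270224] 13.75
1 [-10.3  -1.6] 0.074
2 [-20.4  -4. ] 0.149
3 [-30.4  -7.1] 0.223
4 [-40.1 -11. ] 0.298
5 [-49.4 -15.5] 0.372
6 [-58.4 -20.8] 0.447
7 [-67.  -26.7] 0.521
8 [-75.1 -33.2] 0.596
9 [-82.8 -40.3] 0.67
10 [-89.8 -47.9] 0.744
11 [-96.3 -56.1] 0.819
12 [-102.2  -64.7] 0.893
13 [-107.4  -73.7] 0.968
14 [-111.9  -83.1] 1.042
15 [-115.7  -92.8] 1.117
16 [-118.7 -102.8] 1.191
```

View pics/s2.png

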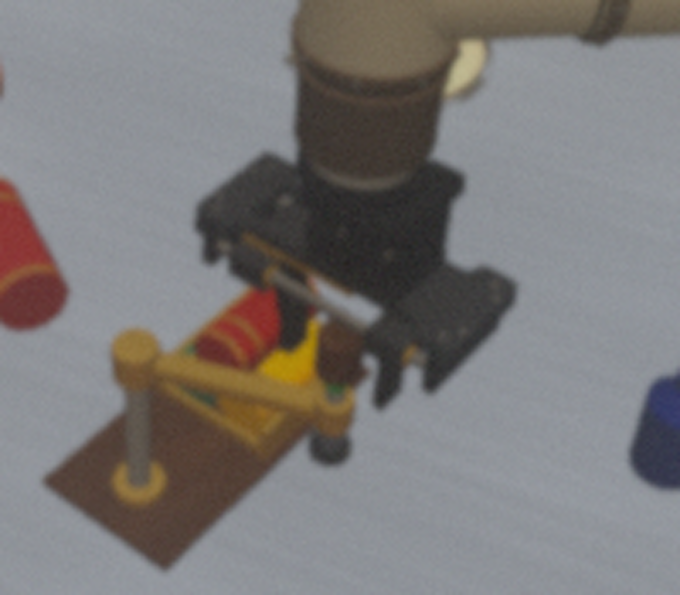

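```bash
python3 -m creep '[[0.75,2.5,1.2,7,0],[0.75,2.5,1.2,7,0],[0,2.5,1.2,7,0],[0,2.5,1.2,7,0],[0,2.5,1.2,7,0],[0,2.5,1.2,7,0],[0,2.5,1.2,7,0],[0,2.5,1.2,7,0]]'
python3 -c "
from h import *
s=sense();print(s['tcp_pos'],s['wrist_force'],s['moment'],s['gripper_width']*87)"
```

```text
time_s: 14.6
tcp_pos: [0.6113, 0.1693, 0.2104]
ee_rot: [[-0.004, -0.259, -0.966], [-0.006, -0.966, 0.259], [-1.0, 0.006, 0.002]]
wrist_force: [-1.1, -3.0, 1.2]
gripper_width: 0.363
[0.61133692 0.16926382 0.21041277] [-1.12387776 -3.0056601   1.15317155] [-0.98916417 -0.05093433  0.10770345] 31.53766376972214
```

```bash
python3 -m creep '[[0,-10.3,-1.6,0,0.074],[0,-20.4,-4,0,0.149],[0,-30.4,-7.1,0,0.223],[0,-40.1,-11,0,0.298],[0,-49.4,-15.5,0,0.372],[0,-58.4,-20.8,0,0.447],[0,-67,-26.7,0,0.521],[0,-75.1,-33.2,0,0.596]]'
python3 - <<'E'
from h import *
s=sense();t=s["tcp_pos"];print(t,s["joints"],s["wrist_force"],s["moment"],s["gripper_width"]*87)
a=np.radians(-15);pin=np.array([.6270,.0313]);v=pin-t[:2];A0=a-np.arctan2(v[1],v[0]);print(np.linalg.norm(v),A0)
K=lambda A:pin-.14*np.array([np.cos(a-A),np.sin(a-A)])
for k in range(1,9):
    A=A0*(1-k/7.);print(k,np.round((K(A)-t[:2])*1000,1),round(A0-A,3))
E
```

```text
time_s: 15.4
tcp_pos: [0.5361, 0.1364, 0.2104]
ee_rot: [[0.001, 0.331, -0.944], [-0.006, -0.944, -0.331], [-1.0, 0.005, 0.001]]
wrist_force: [1.2, -0.2, -1.3]
gripper_width: 0.361
[0.53606048 0.13642727 0.21040729] [ 31.22653522  16.53529559 -12.55542131   0.32949809 -61.04635499
  77.92665948] [ 1.17563336 -0.15403421 -1.30625742] [ 0.01093692 -0.26608859 -0.10204357] 31.443651756272526
0.13900265500345793 0.5958346867205415
1 [-9.3 -7.4] 0.085
2 [-17.3 -16.3] 0.17
3 [-24.4 -25.8] 0.255
4 [-30.8 -35.9] 0.34
5 [-36.2 -46.5] 0.426
6 [-40.7 -57.5] 0.511
7 [-44.3 -68.9] 0.596
8 [-46.9 -80.5] 0.681
```

```bash
python3 -m creep '[[0,-9.3,-7.4,0,0.085],[0,-17.3,-16.3,0,0.17],[0,-24.4,-25.8,0,0.255],[0,-30.8,-35.9,0,0.34],[0,-36.2,-46.5,0,0.426],[0,-40.7,-57.5,0,0.511],[0,-43.8,-67,0,0.58],[0,-44.6,-70,0,0.596]]'
python3 -m creep '[[0,0,0,0,0],[0,0,0,0,0],[0,0,0,0,0],[0,0,0,0,0],[0,0,0,0,0],[0,0,0,0,0],[0,0,0,0,0],[0,0,0,0,0]]'
python3 - <<'E'
from h import *
s=sense();t=s["tcp_pos"];print(t,s["joints"],s["wrist_force"],s["moment"],s["gripper_width"]*87)
a=np.radians(-15);pin=np.array([.6270,.0313]);v=pin-t[:2];A0=a-np.arctan2(v[1],v[0]);print(np.linalg.norm(v),A0)
for n in("top","scene"):
    p=capture(n);print(n,w2px(p,[.4918,.0675,.1]));u,w=map(int,w2px(p,[.4918,.0675,.1]))
    cv2.imwrite(f"pics/{n}3.png",cv2.resize(p["image"][w-80:w+80,u-90:u+90],None,fx=3.6,fy=3.6,interpolation=cv2.INTER_CUBIC))
E
```

```text
time_s: 16.2
tcp_pos: [0.4918, 0.0662, 0.2104]
ee_rot: [[0.005, 0.803, -0.595], [-0.003, -0.595, -0.803], [-1.0, 0.006, -0.001]]
wrist_force: [1.4, 2.2, -2.7]
gripper_width: 0.358
time_s: 17.0
tcp_pos: [0.4919, 0.0664, 0.2104]
ee_rot: [[0.005, 0.803, -0.595], [-0.003, -0.595, -0.803], [-1.0, 0.006, -0.001]]
wrist_force: [1.1, 0.6, -0.8]
gripper_width: 0.359
[0.49185491 0.06641229 0.2104011 ] [ 26.63961275  10.91200154 -20.23900478   0.32135386 -58.64203499
 116.65162436] [ 1.06464439  0.58729525 -0.80862151] [-0.02421691 -0.33691176  0.03974165] 31.229251562122712
0.13963190416113488 -0.007607652367535189
top (np.float64(267.4170347408438), np.float64(229.3763715605221))
scene (np.float64(306.94443521185866), np.float64(217.7327154068095))
```

View pics/scene3.png

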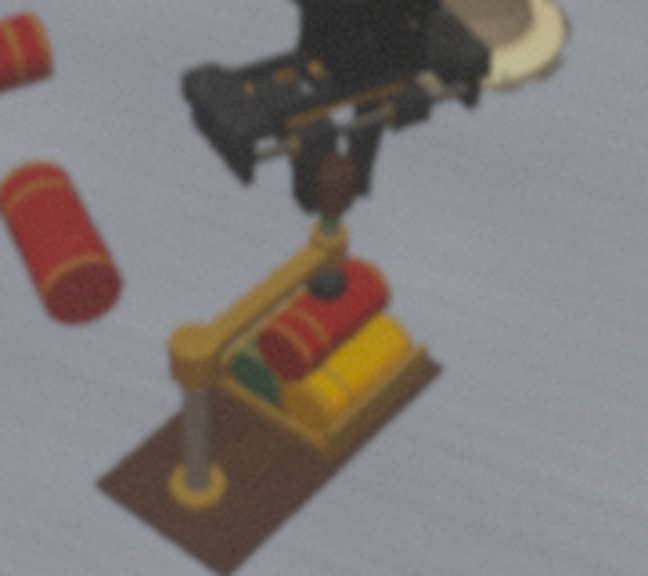

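View pics/top3.png

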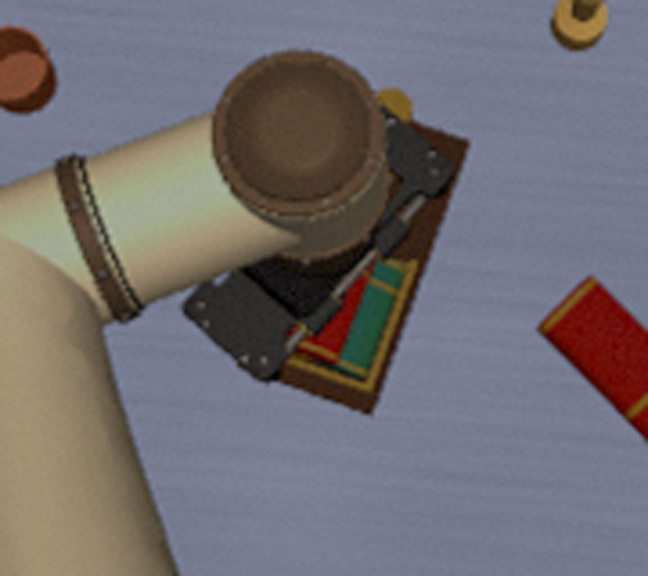

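The arm is over the pile; the force does not yet show the stop. Pushing a little further to feel it.

```bash
python3 -m creep '[[0,-0.3,-1,0,0],[0,-0.5,-2,0,0],[0,-0.8,-3,0,0],[0,-1,-4,0,0],[0,-1,-4,0,0],[0,-1,-4,0,0],[0,-1,-4,0,0],[0,-1,-4,0,0]]'
python3 - <<'E'
from h import *
s=sense();t=s["tcp_pos"];print(t,s["wrist_force"],s["moment"],s["gripper_width"]*87)
a=np.radians(-15);pin=np.array([.6270,.0313]);v=pin-t[:2];A0=a-np.arctan2(v[1],v[0]);print(np.linalg.norm(v),A0)
E
```

```text
time_s: 17.9
tcp_pos: [0.4917, 0.0655, 0.2104]
ee_rot: [[0.009, 0.804, -0.595], [0.003, -0.595, -0.804], [-1.0, 0.005, -0.008]]
wrist_force: [-0.2, 11.7, -1.5]
gripper_width: 0.362
[0.49171788 0.06553195 0.21044135] [-0.15154501 11.71618687 -1.5181095 ] [3.29767515 0.0541805  0.1120284 ] 31.485290250714957
0.13954597367735352 -0.01396048371901204
```

```bash
python3 -m creep '[[0,0,-0.3,0,0],[0,0,-0.3,-3,0],[0,0,-0.3,-6,0],[0,0,-0.3,-9,0],[0,0,-0.3,-12,0],[0,0,-0.3,-14,0],[0,0,-0.3,-15,0],[0,0,-0.3,-15,0]]'
python3 - <<'E'
from h import *
s=sense();t=s["tcp_pos"];print(t,s["wrist_force"],s["moment"],s["gripper_width"]*87)
p=capture("scene");u,w=307,215;cv2.imwrite("pics/s4.png",cv2.resize(p["image"][w-50:w+40,u-50:u+60],None,fx=7,fy=6.5,interpolation=cv2.INTER_CUBIC))
s=sense();print(s["tcp_pos"],s["wrist_force"])
E
```

```text
time_s: 18.7
tcp_pos: [0.4918, 0.0657, 0.1973]
ee_rot: [[0.01, 0.804, -0.594], [0.004, -0.594, -0.804], [-1.0, 0.005, -0.009]]
wrist_force: [-5.4, 5.7, 11.7]
gripper_width: 0.359
[0.49177945 0.06570912 0.19733347] [-5.40745388  5.65827528 11.72671882] [1.61768336 1.74501341 0.18923598] 31.203312660877405
[0.49178905 0.06570449 0.19739073] [-5.11155856  6.57991593 11.10554798]
```

View pics/s4.png

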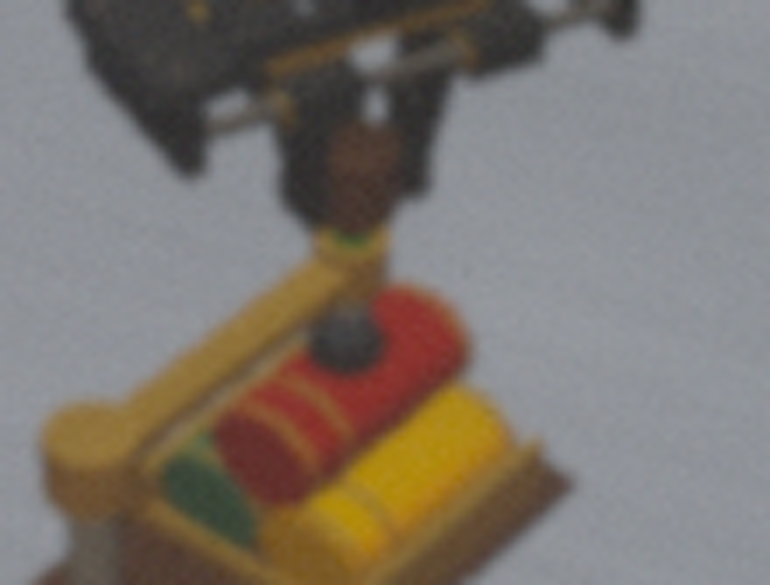

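```bash
python3 -m creep '[[0,0,-0.3,-2,0],[0,0,-0.3,-2.5,0],[0,0,-0.3,-3,0],[0,0,-0.3,-3.5,0],[0,0,-0.3,-3.9,0],[0,0,-0.3,-3.9,0],[0,0,-0.3,-3.9,0],[0,0,-0.3,-3.9,0]]'
python3 - <<'E'
from h import *
p=capture("scene");u,w=307,215;cv2.imwrite("pics/s5.png",cv2.resize(p["image"][w-50:w+40,u-50:u+60],None,fx=7,fy=6.5,interpolation=cv2.INTER_CUBIC))
for i in range(3):
    s=sense();print(s["tcp_pos"],s["wrist_force"],s["gripper_width"]*87,s["time_s"]);capture("top")
P=cloud(p);g=P[w-20:w+5,u-10:u+25]
E
```

```text
time_s: 19.55
tcp_pos: [0.4918, 0.0657, 0.1958]
ee_rot: [[0.011, 0.805, -0.594], [0.005, -0.594, -0.805], [-1.0, 0.006, -0.011]]
wrist_force: [-5.0, 4.9, 12.1]
gripper_width: 0.356
[0.49176743 0.06570681 0.19576508] [-6.24644895  5.05826098 13.65437383] 31.54070577751902 19.6
[0.49175998 0.06573157 0.19574493] [-6.39630817  5.22840788 12.86906959] 31.373343751140755 19.65
[0.49177304 0.06570755 0.19576721] [-5.43470773  6.47590431 12.88536846] 30.957894646833854 19.7
```

View pics/s5.png

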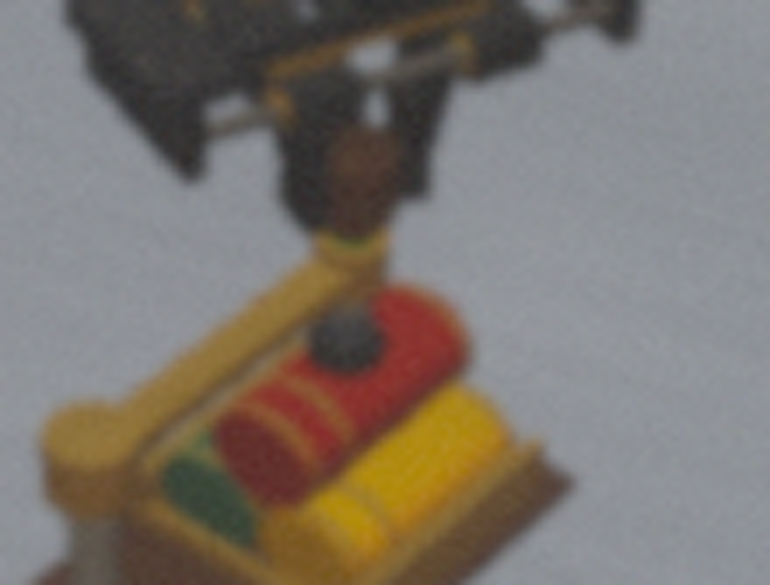

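Run:
```python
from h import *
for i in range(12): p=capture("scene")
s=sense();print(s["tcp_pos"],s["wrist_force"],s["gripper_width"]*87,s["time_s"])
P=cloud(p);z=P[...,2];t=np.array([.4918,.0675]);a=np.deg2rad(-15);d=P[...,:2]-t;x=d@[np.cos(a),np.sin(a)];y=d@[-np.sin(a),np.cos(a)]
q=(z>.08)&(z<.101)&(abs(y)<.03)&(abs(x)<.07);print("red x",np.percentile(x[q],[1,99]),"z",np.percentile(z[q],95))
q=(z>.045)&(z<.06)&(y>.025)&(y<.045)&(abs(x)<.07);print("yellow x",np.percentile(x[q],[1,99]))
print(finish_job())
```

```text
[0.49177833 0.06571332 0.19578334] [-5.98149735  4.50948205 12.02496799] 31.135955911729358 20.35
red x [-0.04832437  0.05181369] z 0.09816459136216707
yellow x [-0.04657613  0.05123653]
the job is handed in; nothing more can be done
None
```

I laid the 48 mm red tin from the boxwood rest in the groove on top of the yellow and green tins and let go of it. I then swung the press arm home and pinched and pushed the knob down. The job was handed in at about 20.4 s with the knob still held down.

**Tin:** after release, its ends were within about 0.5 mm of the lower tins' ends in the wrist camera. A rougher check from the scene camera at the end agreed to about 2 mm. Its top was at about 98 mm, close to the expected 97.

**Arm:** it is against its stop. Pushing 4 mm further met about 12 N and it would not move.

**Knob:** it is down 14.6 mm by the tool's own position, with 12 to 13.5 N pushing back. The position held steady for the last 0.75 s. The close crop shows the green band at the guide's top edge and the foot on the red tin. That crop is coarse, about 2 mm per pixel, so the travel rests mainly on position and force.

**Other points:**
- A sideways load of about 7 N remains from the pinch.
- I did not go near the bottles, cup or tamper, but I did not measure them again at the end.

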